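Prime the bench hand pump

TASK

The hydraulic hand pump with the tall round tank has just been refilled and needs priming: give its lever three full strokes, each time pressing it all the way down to its stop and then letting it come all the way back up. Do not work the lever of the other pump, the one with the low box-shaped tank.

Things in the scene. Friction and masses are not known exactly. Their poses are not given: they have to be found in the camera images.
- round_pump: The pump to prime, fixed to the table: steel base plate 240 x 110 x 12 mm with an upright round grey tank at its far end (76 mm across, top 162 mm up). Origin: centre of the plate's underside; z up, x level from lever towards tank, so the lever points along -x, roughly at the robot. The lever's pivot lies at x -20, z 125 mm. Tank centre at x +68 mm.
- round_grip (a point): Middle of the upper face of its lever's black rubber grip, 100 mm long, 34 wide, 22 thick. x runs along the lever to the pivot (210 mm along x, 11 mm along -z), y across the lever, z out of the face. At rest it is 221 mm above the table and the lever rises 0.42 rad above level; at the stop 88 mm, 0.23 rad below level, and 20 mm farther out from the pivot. Push it from above with shut fingers.
- round_lever (a joint): Turn of that lever, rad: 0 at rest (up), grows as the grip is pressed down, 0.65 at the lower stop. A spring lifts it back to 0 in about half a second once let go. Pressing mid-grip takes about 4 N at the top and 11 N at the bottom, plus about 3 N at 0.15 m/s.
- box_lever (a joint): Lever of the other pump, to be left alone; same base, lever and spring, but a low box-shaped grey tank (90 x 100 mm, top 72 mm up). 0 rad at rest (up), 0.65 fully down. The pumps stand side by side, one left and one right of the robot's middle line, either way round; the grips are 120 mm or more apart.

How it is judged:
By the outcome, as a careful person would: the job done as asked, in the order asked, and still so for the second after the job is handed in, with the robot touching nothing.
It also fails if it takes over 45 s, if anything falls off the work surface, if the arm or the gripper's body presses on something with over 40 N, if the wrist force passes 120 N, or if a joint passes its speed limit or range.

ROBOT

A 7-joint arm with a two-finger parallel gripper is mounted at the origin on the work surface. World frame = base frame: x ahead of the robot, y to its left, z up, the work surface at z = 0. Lengths are in m, angles in rad, forces in N, time in s.
With the tool pointing down it reaches from about 0.35 to 0.9 m from the base axis. Payload 8.1 kg.
Tool frame: the origin (TCP) lies on the centre line of the jaws, within the pads' length; the fingertips stand 22 mm ahead of it and the grasp point (between the pads) lies 3 mm ahead of it; z points along the fingers, x is the direction in which the jaws open and shut, and the axes are right-handed (so a half turn about z gives the same grasp; the last joint's range is limited). The gripper opens to 92 mm and grips with 3 to 60 N. Pads are 19 mm wide; open, the fingers measure 130 mm over their backs; the gripper's body (75 mm by 190 mm) begins 47 mm behind the grasp point.
Start: joints at [-1.33, 0.434, 0.025, 1.573, -0.012, 1.134, -0.075], TCP at [0.211, 0.588, 0.249] pointing down, gripper open.
Joint ranges: [-2.62, 2.62], [-0.44, 2.09], [-1.27, 1.32], [0.08, 2.57], [-1.32, 4.46], [0.12, 2], [-2.74, 2.74]. Speed limits (rad/s): [2.22, 2.22, 3.01, 3.01, 3.14, 3.14, 3.14].

INTERFACE

Orientations are given as a unit quaternion [x, y, z, w].
In Python, from rig import * gives the robot as it stands.
- The arm moves only by the tool play_rows, never from a script. Its argument "motion" is a list of rows, each a list of 5 numbers: the gripper's target within -1 to 1 (fully open at 1, half-way at 0, shut at -1), then the shift along the tool's x, y, z in units of 30 mm (1.0 is 30 mm), then the turn about the tool's z in degrees. A call has 1 to 12 rows; each row shifts and turns the commanded pose from where the row before left it, along the tool's axes as they then stand; what a row does not reach is not made up. A row lasts 1/12 s, in which the tool goes at most 41.7 mm and 7.16 degrees, less where a joint would pass 70% of its speed; a pose out of reach is approached as far as the arm can. A call is refused whole if a number of a shift passes 1 or a number of a turn 7.16, either way. A call with a gripper value outside its range is refused whole. The fingers move at their own pace and stop on an object; the grip force is fixed at half the most. Time passes only in rows, so rows that do not move let the fingers close. It gives the time, the measured TCP pose, the force and the opening at its end, in the units of the state.
- get_state(): the state, without advancing time (a new reading comes with each control period).
- snapshot(name): name is "scene" or "top" or "wrist"; returns the picture (384x512x3 uint8, blue, green, red); there is no depth.
- get_calibration(name): a dict with "fx", "fy", "cx", "cy" (pixels), "k1" (the pictures are not rectified: a ray, as slopes to the right and down, at radius r is drawn at 1 + k1 r^2 times it, then the intrinsics apply), "extrinsics" (4x4, takes a point from world to camera coordinates). Camera axes: x right, y down, z forward; pixel columns grow to the right and rows downward; lengths in m; the calibration is good to about 2 mm. A picture is of the moment at which its call begins: read the wrist's pose just before it. get_calibration takes no time and is no camera call; for the wrist camera it gives the pose at the moment of the call.
- finish_job(): hands the job in, once; it reports no verdict.
The state is a dict: "time": time; "joint_positions": joint angles; "joint_velocities": joint speeds; "tau": joint torques, N m; "eef_pos": TCP position; "tool_rot": TCP orientation; "ft_force": force on the tool from outside, world axes, zero at the start; "torque": the same for the moment, N m; "gripper_width": finger opening in m.
Only numpy, scipy, OpenCV 4.12 (cv2) and the standard library are available. Lean on these libraries where they do the work, as an engineer would, in place of code of your own. Each camera call takes 0.05 s, during which the arm holds its last target.

## Working session

There is one attempt and no reset: what is moved stays moved. The work goes in short steps, Python scripts to look and compute and a tool call to move; the robot and the scene stay as the last step left them, time stands still between calls to the robot, and variables do not carry over. Pictures are saved under pics/ and viewed, and the job is handed in when it is done.

Besides the shell and the picture viewer there is one more tool, called after "Emit:" as name(argument=value, ...), one argument or row to a line, values as JSON. play_rows: Moves the arm, as the interface text tells. Its arguments: {"type":"object","properties":{"motion":{"type":"array"}},"required":["motion"]}

```bash
mkdir -p pics; python3 - <<'E'
from rig import *
import cv2,numpy as np
s=get_state();print(s['time'],s['eef_pos'],s['tool_rot'],s['ft_force'],s['gripper_width'])
for n in ['scene','top']:
    im=snapshot(n);cv2.imwrite(f'pics/{n}0.png',im)
    c=get_calibration(n);print(n,{k:(np.round(v,4).tolist()) for k,v in c.items()})
E
```

```text
0.0 [0.21054524 0.58795906 0.24794461] [ 8.17642789e-01  5.75725308e-01 -6.06564474e-04  5.20908905e-04] [-0.10439327 -0.26932005 -0.22211289] 0.0918970607996979
scene {'fx': 448.9634, 'fy': 448.9634, 'cx': 255.5933, 'cy': 195.7836, 'k1': -0.1069, 'extrinsics': [[-0.2843, 0.9587, 0.0054, 0.2014], [0.6994, 0.2112, -0.6828, -0.3363], [-0.6557, -0.1903, -0.7306, 1.5189], [0.0, 0.0, 0.0, 1.0]]}
top {'fx': 456.3673, 'fy': 456.3673, 'cx': 256.2441, 'cy': 200.0483, 'k1': -0.1202, 'extrinsics': [[-0.0001, -0.9999, 0.0127, -0.0503], [-0.9889, -0.0018, -0.1488, 0.6586], [0.1488, -0.0125, -0.9888, 1.2315], [0.0, 0.0, 0.0, 1.0]]}
```

View pics/scene0.png

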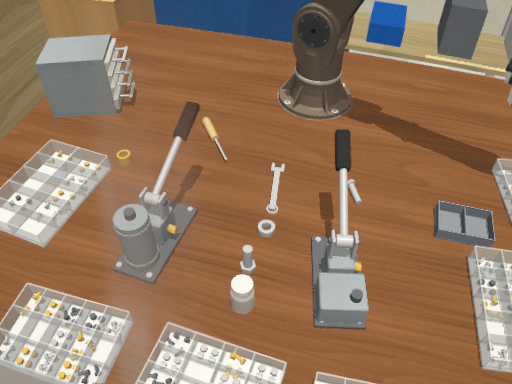

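View pics/top0.png

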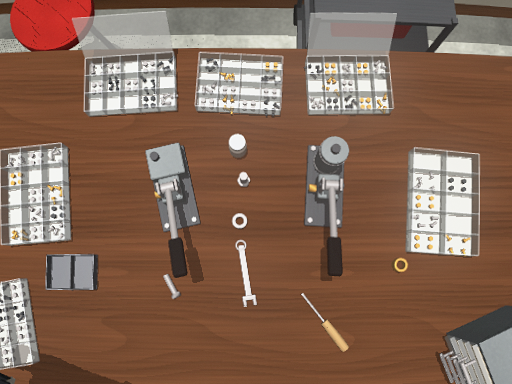

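The round tank pump is at the right in the top view (tank ~(333,152), grip ~(334,256)). The box pump is at the left (grip ~(178,257)). Next I'll measure the grip and base.

```bash
cat > h.py <<'E'
import numpy as np,cv2
from rig import *
def ray(n,uv):
    c=get_calibration(n);K=np.array([[c['fx'],0,c['cx']],[0,c['fy'],c['cy']],[0,0,1.]])
    p=cv2.undistortPoints(np.array([[uv]],float),K,np.array([c['k1'],0,0,0,0.]))[0,0]
    E=np.array(c['extrinsics']);R,t=E[:3,:3],E[:3,3]
    return -R.T@t, R.T@np.array([p[0],p[1],1])
def onz(n,uv,z):
    o,d=ray(n,uv);return o+d*(z-o[2])/d[2]
def proj(n,P):
    c=get_calibration(n);E=np.array(c['extrinsics']);q=E[:3,:3]@np.array(P)+E[:3,3];x=q[:2]/q[2];x=x*(1+c['k1']*(x@x))
    return np.array([c['fx']*x[0]+c['cx'],c['fy']*x[1]+c['cy']])
def blob(im,roi,th=45):
    x0,y0,x1,y1=roi;m=np.zeros(im.shape[:2],np.uint8);m[y0:y1,x0:x1]=(im[y0:y1,x0:x1].max(2)<th)*255
    n,l,s,c=cv2.connectedComponentsWithStats(m);i=1+np.argmax(s[1:,4])
    pts=np.argwhere(l==i)[:,::-1].astype(np.float32)
    return cv2.minAreaRect(pts),s[i],c[i]
E
python3 - <<'E'
from h import *
t=cv2.imread('pics/top0.png');s=cv2.imread('pics/scene0.png')
for nm,im,roi in [('top',t,(318,228,350,285)),('top',t,(160,230,190,285)),('scene',s,(165,95,208,145))]:
    r,st,c=blob(im,roi);print(nm,r,st,c)
    print(onz(nm,c,.215), onz(nm,r[0],.215))
cv2.imwrite('pics/z.png',np.hstack([cv2.resize(t[120:290,290:370],None,fx=3.5,fy=3.5,interpolation=2),cv2.resize(s[90:290,100:210],None,fx=2.95,fy=2.95,interpolation=2)]) if 0 else cv2.resize(t[120:290,290:370],None,fx=3.5,fy=3.5,interpolation=2))
E
```

```text
top ((328.0262145996094, 259.023681640625), (20.024986267089844, 0.9488147497177124), 87.1375961303711) [328 249   2  21  21] [328.04761905 259.        ]
[ 0.49038435 -0.22075155  0.215     ] [ 0.49032774 -0.22069847  0.215     ]
top ((182.2686309814453, 257.71197509765625), (11.7579927444458, 38.19338607788086), 7.696051120758057) [174 238  13  39  62] [182.43548387 260.14516129]
[0.48756437 0.1295646  0.215     ] [0.4933819  0.13007713 0.215     ]Traceback (most recent call last):
  File "<stdin>", line 4, in <module>
  File "h.py", line 15, in blob
    n,l,s,c=cv2.connectedComponentsWithStats(m);i=1+np.argmax(s[1:,4])
                                                    ~~~~~~~~~^^^^^^^^^
    return _wrapfunc(a, 'argmax', axis=axis, out=out, **kwds)
    return bound(*args, **kwds)
ValueError: attempt to get argmax of an empty sequence
```

```bash
python3 - <<'E'
from h import *
t=cv2.imread('pics/top0.png');s=cv2.imread('pics/scene0.png')
cv2.imwrite('pics/z.png',cv2.resize(t[120:290,290:370],None,fx=3.5,fy=3.5,interpolation=2))
cv2.imwrite('pics/zs.png',cv2.resize(s[90:290,100:210],None,fx=2.95,fy=2.95,interpolation=2))
print(t[257,325:345].tolist());print(s[122,172:200].tolist())
for nm,im,roi in [('top',t,(318,230,350,285)),('scene',s,(165,95,208,145))]:
    x0,y0,x1,y1=roi
    # grip: neutral dark (low R-B)
    a=im.astype(int);m=((a[...,2]-a[...,0]<18)&(a.max(2)<75)).astype(np.uint8);mm=np.zeros_like(m);mm[y0:y1,x0:x1]=m[y0:y1,x0:x1]
    n,l,st,c=cv2.connectedComponentsWithStats(mm);i=1+np.argmax(st[1:,4]);print(nm,st[i],c[i],cv2.minAreaRect(np.argwhere(l==i)[:,::-1].astype(np.float32)),onz(nm,c[i],.215))
E
```

```text
[[37, 54, 83], [38, 53, 84], [29, 39, 61], [28, 30, 39], [34, 38, 47], [37, 40, 49], [40, 43, 51], [40, 43, 52], [40, 44, 51], [41, 43, 51], [41, 44, 52], [42, 44, 53], [40, 43, 51], [39, 41, 50], [36, 40, 50], [37, 38, 45], [37, 43, 56], [48, 72, 111], [47, 75, 118], [51, 75, 118]]
[[66, 104, 153], [63, 101, 150], [66, 102, 153], [65, 103, 152], [69, 106, 154], [65, 94, 135], [59, 69, 92], [62, 70, 92], [65, 77, 94], [64, 71, 93], [62, 76, 96], [60, 71, 92], [65, 76, 95], [62, 73, 92], [61, 71, 92], [62, 73, 93], [58, 71, 92], [58, 69, 88], [53, 63, 85], [49, 61, 84], [42, 55, 78], [44, 66, 95], [58, 94, 136], [59, 99, 147], [64, 101, 149], [62, 99, 145], [65, 102, 148], [64, 99, 146]]
top [328 237  14  39 502] [334.28286853 256.45219124] ((334.5, 256.0), (38.0, 13.0), 90.0) [ 0.49643382 -0.23604373  0.215     ]Traceback (most recent call last):
  File "<stdin>", line 10, in <module>
    return _wrapfunc(a, 'argmax', axis=axis, out=out, **kwds)
    return bound(*args, **kwds)
ValueError: attempt to get argmax of an empty sequence
```

View pics/z.png

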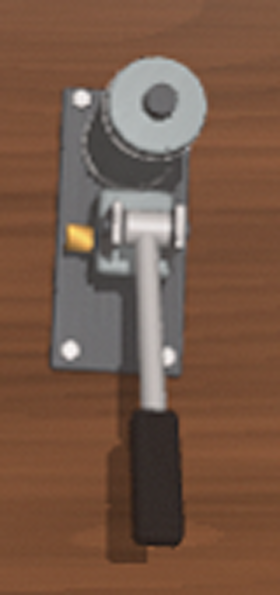

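View pics/zs.png

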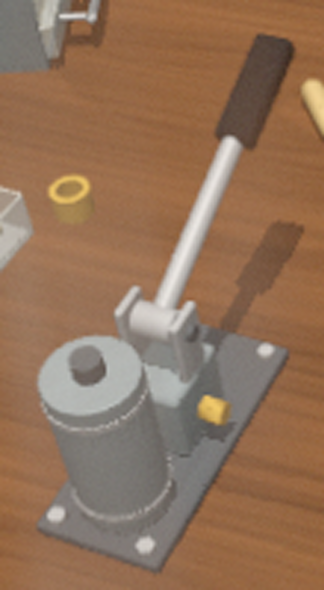

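```bash
python3 - <<'E'
from h import *
f=lambda u,v:(290+u/3.5-.36,120+v/3.5-.36)
tank=onz('top',f(158,102),.166);g=onz('top',(334.4,256.3),.218)
e1=onz('top',f(159,412),.241-.04);e2=onz('top',f(158,543),.241)
s=onz('scene',(100+254/2.95,90+92/2.95),.221)
print(tank,g,e1,e2,s)
print('yaw tank-g deg',np.degrees(np.arctan2(*(tank-g)[1::-1])), 'dist',np.linalg.norm((tank-g)[:2]),'expect',.088+.187)
pts=[onz('top',f(u,v),.012) for u,v in [(81,98),(70,349),(168,356)]];print(pts)
E
```

```text
[ 0.77696949 -0.25348638  0.166     ] [ 0.49672017 -0.23578461  0.218     ] [ 0.54352485 -0.24156461  0.201     ] [ 0.45287204 -0.23160917  0.241     ] [ 0.51216556 -0.23251162  0.221     ]
yaw tank-g deg -3.6142500626790404 dist 0.2808078252250351 expect 0.275
[array([ 0.82132591, -0.21741119,  0.012     ]), array([ 0.60835395, -0.20411323,  0.012     ]), array([ 0.60252534, -0.28536665,  0.012     ])]
```

Emit:
play_rows(
  motion=[
    [-1, 0, 0, -1, -6.5],
    [-1, 0, 0, -1, -6.5],
    [-1, 0, 0, -1, -6.5],
    [-1, 0, 0, -1, 0],
  ],
)

```text
time: 0.43
eef_pos: [0.2107, 0.5879, 0.3696]
tool_rot: [0.706, 0.708, -0.0, 0.0]
ft_force: [0.8, 1.0, 0.5]
gripper_width: 0.0694
```

Emit:
play_rows(
  motion=[
    [-1, -1, 0.35, 0, 0],
    [-1, -1, 0.35, 0, 0],
    [-1, -1, 0.35, 0, 0],
    [-1, -1, 0.35, 0, 0],
    [-1, -1, 0.35, 0, 0],
    [-1, -1, 0.35, 0, 0],
    [-1, -1, 0.35, 0, 0],
    [-1, -1, 0.35, 0, 0],
    [-1, -1, 0.35, 0, 0],
    [-1, -1, 0.35, 0, 0],
    [-1, -1, 0.35, 0, 0],
    [-1, -1, 0.35, 0, 0],
  ],
)

```text
time: 1.43
eef_pos: [0.3355, 0.2262, 0.3685]
tool_rot: [0.708, 0.706, -0.0, -0.0]
ft_force: [0.5, 1.0, 0.1]
gripper_width: -0.0
```

Emit:
play_rows(
  motion=[
    [-1, -1, 0.35, 0, 0],
    [-1, -1, 0.35, 0, 0],
    [-1, -1, 0.35, 0, 0],
    [-1, -1, 0.35, 0, 0],
    [-1, -1, 0.35, 0, 0],
    [-1, -1, 0.35, 0, 0],
    [-1, -1, 0.35, 0, 0],
    [-1, -1, 0.35, 0, 0],
    [-1, -1, 0.35, 0, 0],
    [-1, -1, 0.35, 0, 0],
    [-1, -1, 0.35, 0, 0],
    [-1, -1, 0.35, 0, 0],
  ],
)

```text
time: 2.43
eef_pos: [0.4601, -0.1339, 0.3687]
tool_rot: [0.708, 0.706, 0.0, -0.0]
ft_force: [0.6, 0.5, 0.5]
gripper_width: 0.0006
```

Emit:
play_rows(
  motion=[
    [-1, -0.9, 0.4, 0.5, 0],
    [-1, -0.9, 0.4, 0.5, 0],
    [-1, -0.9, 0.4, 0.5, 0],
    [-1, -0.7, 0.3, 0.5, 0],
    [-1, 0, 0, 0.5, 4],
    [-1, 0, 0, 0, 0],
    [-1, 0, 0, 0, 0],
  ],
)

```text
time: 3.02
eef_pos: [0.5042, -0.2342, 0.293]
tool_rot: [0.732, 0.681, -0.001, -0.001]
ft_force: [0.2, 1.5, 0.7]
gripper_width: 0.0005
```

```bash
python3 - <<'E'
from h import *
print(get_state()['eef_pos'],get_state()['ft_force'])
t=snapshot('top');s=snapshot('scene')
cv2.imwrite('pics/c1.png',np.hstack([cv2.resize(t[120:320,270:400],None,fx=2.9,fy=2.9),cv2.resize(s[60:260,100:230],None,fx=2.9,fy=2.9)]))
E
```

```text
[ 0.50418362 -0.23417202  0.29299426] [0.21188507 1.51266983 0.65440729]
```

View pics/c1.png

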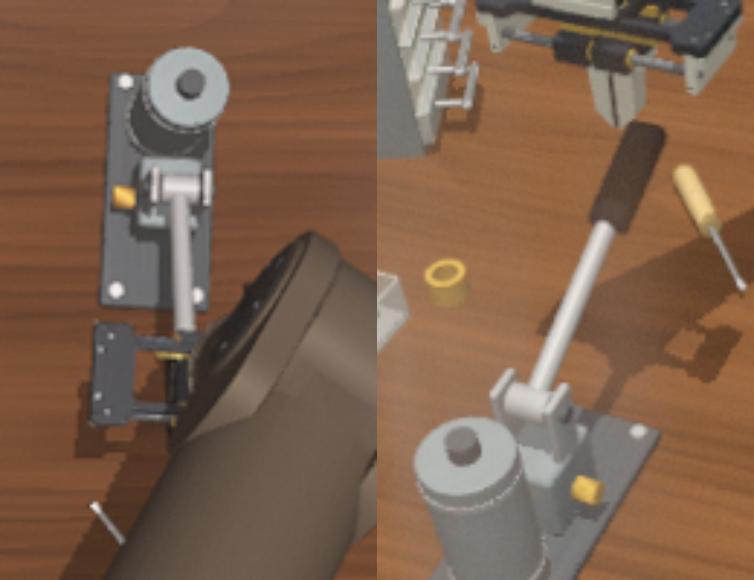

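Emit:
play_rows(
  motion=[
    [-1, 0, 0, 0.5, 0],
    [-1, 0, 0, 0.5, 0],
    [-1, 0, 0, 0.5, 0],
    [-1, 0, -0.08, 0.5, 0],
    [-1, 0, -0.08, 0.5, 0],
    [-1, 0, -0.08, 0.5, 0],
    [-1, 0, -0.08, 0.5, 0],
    [-1, 0, -0.08, 0.5, 0],
    [-1, 0, -0.08, 0.5, 0],
    [-1, 0, -0.08, 0.5, 0],
    [-1, 0, -0.08, 0.4, 0],
    [-1, 0, 0, 0, 0],
  ],
)

```text
time: 4.12
eef_pos: [0.4891, -0.2331, 0.1332]
tool_rot: [0.731, 0.682, 0.002, 0.003]
ft_force: [3.5, -0.3, 10.9]
gripper_width: 0.0008
```

Emit:
play_rows(
  motion=[
    [-1, 0, 0, 0.3, 0],
    [-1, 0, 0, 0.2, 0],
    [-1, 0, 0, 0, 0],
  ],
)

```text
time: 4.37
eef_pos: [0.4901, -0.2332, 0.1192]
tool_rot: [0.731, 0.682, 0.003, 0.004]
ft_force: [5.0, -0.8, 11.7]
gripper_width: 0.0004
```

Emit:
play_rows(
  motion=[
    [-1, 0, 0, 0.15, 0],
    [-1, 0, 0, 0.1, 0],
    [-1, 0, 0, 0, 0],
  ],
)

```text
time: 4.62
eef_pos: [0.4911, -0.2333, 0.1129]
tool_rot: [0.731, 0.682, 0.003, 0.004]
ft_force: [5.6, 1.9, 18.3]
gripper_width: 0.0003
```

Emit:
play_rows(
  motion=[
    [-1, 0, 0, 0.1, 0],
    [-1, 0, 0, 0, 0],
  ],
)

```text
time: 4.78
eef_pos: [0.4914, -0.2334, 0.1116]
tool_rot: [0.731, 0.682, 0.004, 0.004]
ft_force: [-1.3, 6.2, 42.4]
gripper_width: 0.0004
```

```bash
python3 - <<'E'
from h import *
print(get_state()['ft_force'])
s=snapshot('scene')
cv2.imwrite('pics/c2.png',cv2.resize(s[60:260,100:230],None,fx=2.9,fy=2.9))
E
```

```text
[-1.31332815  6.24610345 42.44825172]
```

View pics/c2.png

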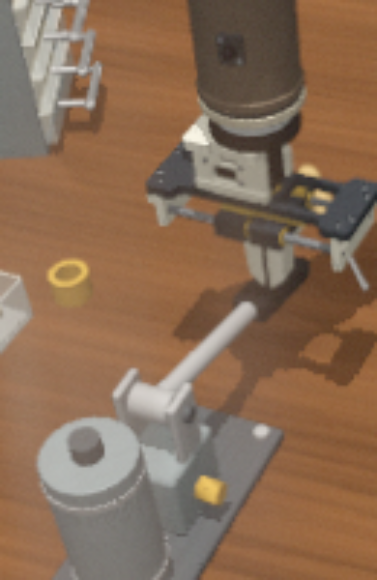

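Emit:
play_rows(
  motion=[
    [-1, 0, 0, -0.7, 0],
    [-1, 0, 0.1, -0.7, 0],
    [-1, 0, 0.1, -0.7, 0],
    [-1, 0, 0.1, -0.7, 0],
    [-1, 0, 0.1, -0.7, 0],
    [-1, 0, 0.1, -0.7, 0],
    [-1, 0, 0.1, -0.7, 0],
    [-1, 0, 0.04, -0.7, 0],
    [-1, 0, 0, -0.65, 0],
    [-1, 0, 0, 0, 0],
    [-1, 0, 0, 0, 0],
    [-1, 0, 0, 0, 0],
  ],
)

```text
time: 5.83
eef_pos: [0.5049, -0.2339, 0.294]
tool_rot: [0.732, 0.681, 0.001, 0.0]
ft_force: [0.2, -0.6, -0.4]
gripper_width: -0.0
```

```bash
python3 - <<'E'
from h import *
print(get_state()['ft_force'])
s=snapshot('scene')
cv2.imwrite('pics/c3.png',cv2.resize(s[60:260,100:230],None,fx=2.9,fy=2.9))
E
```

```text
[ 0.18384771 -0.60841594 -0.35352645]
```

View pics/c3.png

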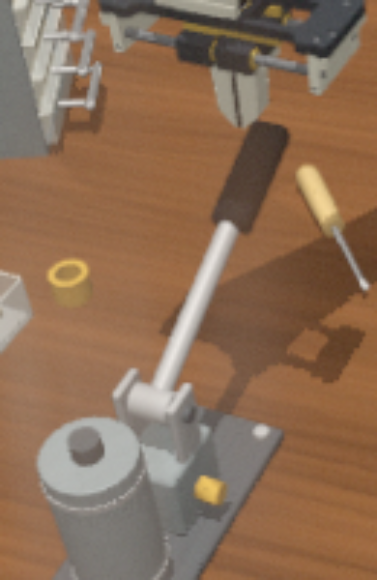

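The first stroke is complete: 42 N at the stop in c2, then the lever fully up and clear of the fingers in c3. Now stroke 2.

Emit:
play_rows(
  motion=[
    [-1, 0, 0, 0.5, 0],
    [-1, 0, 0, 0.5, 0],
    [-1, 0, 0, 0.5, 0],
    [-1, 0, -0.08, 0.5, 0],
    [-1, 0, -0.08, 0.5, 0],
    [-1, 0, -0.08, 0.5, 0],
    [-1, 0, -0.08, 0.5, 0],
    [-1, 0, -0.08, 0.5, 0],
    [-1, 0, -0.08, 0.5, 0],
    [-1, 0, -0.08, 0.5, 0],
    [-1, 0, -0.08, 0.4, 0],
    [-1, 0, 0, 0.4, 0],
  ],
)

```text
time: 6.88
eef_pos: [0.4891, -0.2339, 0.1207]
tool_rot: [0.732, 0.681, 0.002, 0.003]
ft_force: [8.1, 0.3, 15.7]
gripper_width: 0.0006
```

Emit:
play_rows(
  motion=[
    [-1, 0, 0, 0.2, 0],
    [-1, 0, 0, 0.15, 0],
    [-1, 0, 0, 0.1, 0],
    [-1, 0, 0, 0, 0],
    [-1, 0, 0, 0, 0],
  ],
)

```text
time: 7.3
eef_pos: [0.4894, -0.234, 0.1105]
tool_rot: [0.732, 0.681, 0.003, 0.003]
ft_force: [-6.0, 8.2, 54.6]
gripper_width: 0.0007
```

At the stop (54 N, TCP z 0.1105). Release.

Emit:
play_rows(
  motion=[
    [-1, 0, 0, -0.7, 0],
    [-1, 0, 0.1, -0.7, 0],
    [-1, 0, 0.1, -0.7, 0],
    [-1, 0, 0.1, -0.7, 0],
    [-1, 0, 0.1, -0.7, 0],
    [-1, 0, 0.1, -0.7, 0],
    [-1, 0, 0.1, -0.7, 0],
    [-1, 0, 0.04, -0.7, 0],
    [-1, 0, 0, -0.65, 0],
    [-1, 0, 0, 0, 0],
    [-1, 0, 0, 0, 0],
    [-1, 0, 0, 0, 0],
  ],
)

```text
time: 8.3
eef_pos: [0.5043, -0.2341, 0.2925]
tool_rot: [0.732, 0.681, -0.0, -0.001]
ft_force: [-0.6, 0.2, -0.2]
gripper_width: 0.0006
```

Emit:
play_rows(
  motion=[
    [-1, 0, 0, 0, 0],
    [-1, 0, 0, 0.5, 0],
    [-1, 0, 0, 0.5, 0],
    [-1, 0, 0, 0.5, 0],
    [-1, 0, -0.08, 0.5, 0],
    [-1, 0, -0.08, 0.5, 0],
    [-1, 0, -0.08, 0.5, 0],
    [-1, 0, -0.08, 0.5, 0],
    [-1, 0, -0.08, 0.5, 0],
    [-1, 0, -0.08, 0.5, 0],
    [-1, 0, -0.08, 0.5, 0],
    [-1, 0, -0.08, 0.4, 0],
  ],
)

```text
time: 9.3
eef_pos: [0.4885, -0.234, 0.1319]
tool_rot: [0.732, 0.681, 0.001, 0.003]
ft_force: [8.8, 0.8, 15.0]
gripper_width: -0.0001
```

Emit:
play_rows(
  motion=[
    [-1, 0, 0, 0.4, 0],
    [-1, 0, 0, 0.2, 0],
    [-1, 0, 0, 0.15, 0],
    [-1, 0, 0, 0.05, 0],
    [-1, 0, 0, 0, 0],
    [-1, 0, 0, 0, 0],
  ],
)

```text
time: 9.8
eef_pos: [0.489, -0.2341, 0.111]
tool_rot: [0.732, 0.681, 0.003, 0.003]
ft_force: [-2.6, 6.5, 43.4]
gripper_width: 0.0004
```

Third stop reached (43 N). Release and clear well above.

Emit:
play_rows(
  motion=[
    [-1, 0, 0, -0.7, 0],
    [-1, 0, 0.1, -0.7, 0],
    [-1, 0, 0.1, -0.7, 0],
    [-1, 0, 0.1, -0.7, 0],
    [-1, 0, 0.1, -0.7, 0],
    [-1, 0, 0.1, -0.7, 0],
    [-1, 0, 0.1, -0.7, 0],
    [-1, 0, 0.04, -0.7, 0],
    [-1, 0, 0, -0.7, 0],
    [-1, 0, 0, -0.7, 0],
    [-1, 0, 0, -0.7, 0],
    [-1, 0, 0, 0, 0],
  ],
)

```text
time: 10.8
eef_pos: [0.5057, -0.2354, 0.3415]
tool_rot: [0.733, 0.681, 0.001, 0.002]
ft_force: [0.3, -0.6, -0.4]
gripper_width: 0.0005
```

Emit:
play_rows(
  motion=[
    [-1, 0, 0, 0, 0],
    [-1, 0, 0, 0, 0],
    [-1, 0, 0, 0, 0],
    [-1, 0, 0, 0, 0],
  ],
)

```text
time: 11.13
eef_pos: [0.5043, -0.2343, 0.3375]
tool_rot: [0.733, 0.681, -0.001, -0.001]
ft_force: [-0.2, -0.2, -0.5]
gripper_width: 0.0004
```

```bash
python3 - <<'E'
from h import *
s=get_state();print(s['time'],s['eef_pos'],s['ft_force'])
cv2.imwrite('pics/end.png',snapshot('scene'))
E
```

```text
11.1333 [ 0.50433681 -0.23429312  0.33751779] [-0.22789583 -0.21922578 -0.53180934]
```

View pics/end.png

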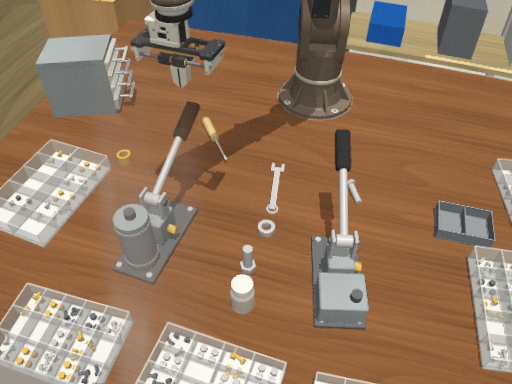

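Both levers are at rest (round grip ~(187,120), box grip ~(343,150), same as at the start), and the gripper is clear of everything at ~(180,75).

```bash
python3 -c "
from rig import *
print(finish_job())"
```

```text
the job is handed in; nothing more can be done
None
```

I gave the round-tank pump's lever three full strokes with shut fingers and handed the job in at about 11 s of the 45 s allowed. No verdict was reported.

- **Down strokes:** each one ended with a sharp force rise to 42, 55 and 43 N at a TCP height of 0.111–0.112 m. That puts the fingertips within about 2 mm of the stated stop height. I checked the bottom of the first stroke by picture and the other two by force and height only.
- **Up strokes:** each time the fingers rose well clear of the grip, with wrist force near zero. Pictures after strokes 1 and 3 show the lever fully up. After stroke 2 I took no picture, only a pause of about 0.3 s with the fingers clear of the grip.
- **Final check:** in the last picture both levers are at rest, the robot touches nothing, and nothing else looks moved. I never touched the box pump's lever.
- **Disagreement:** the two camera views differed by about 15 mm along the lever for the middle of the grip. I aimed between them, using the tank position as a third estimate, and the contact was good.

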